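# Tug-test the board carrier, then turn it over

### The arm

A 6-joint arm with a two-finger parallel gripper is mounted at the origin on a cart in front of the work surface, level with it; the furniture and walls round the work are solid. World frame = base frame: x ahead of the robot, y to its left, z up, the work surface at z = 0. Lengths are in m, angles in rad, forces in N, time in s.
With the tool pointing down it reaches from about 0.35 to 0.8 m from the base axis. Payload 7.3 kg.
Tool frame: the origin (TCP) lies between the finger pads; the fingertips stand 25 mm ahead of it and the grasp point (between the pads) lies 6 mm ahead of it (r.tip_extent is the distance from the TCP to the fingertips, in m); z points along the fingers, y is the line along which they close (so a half turn about z gives the same grasp; the last joint's range is limited). The gripper opens to 85 mm and grips with 20 to 120 N. Pads are 22 mm wide; open, the fingers measure 114 mm over their backs; the gripper's body (76 mm by 85 mm) begins 54 mm behind the grasp point. The pads swing forward as they close: fully open they stand 13 mm farther back than shut.
Start: joints at [-1.301, 0.342, 1.524, -0, 1.275, -0.146], TCP at [0.212, -0.48, 0.256] pointing down, gripper open.
Joint ranges: [-2.53, 2.53], [-0.77, 2.02], [0.04, 2.7], [-1, 4.14], [0.28, 2.66], [-3.11, 3.11]. Speed limits (rad/s): [2.57, 2.57, 3.14, 3.14, 3.14, 3.14].

### API

Orientations are given as a unit quaternion [x, y, z, w].
In Python, from workcell import r, command_gripper, optics gives the robot as it stands. The module is installed in compiled form; this text tells all that it offers. Calls block until the motion is done:
- r.reach(position, orientation): joint-space move of the TCP to a pose.
- r.move_straight(position, orientation=None, speed=0.15, max_force=None): straight line of the TCP; orientation=None keeps the orientation; speed is the mean speed in m/s. With max_force (N) it stops when the force on the tool has changed by that much, and returns True; else False.
- r.movej(angles): joint-space move.
- command_gripper(opening, force=None): finger opening in m; force is the grip in N (None keeps the last); returns when the fingers have stopped.
- r.hold(seconds).
- r.solve_ik(position, orientation): joint angles nearest the present ones, or None.
- r.read_state(): the state.
- optics.get_image(name): name is "scene" or "side" or "wrist"; returns (picture, depth): 420x560x3 uint8, red, green, blue; 420x560 float32, m along the optical axis (not along the pixel's ray), 0 where there is no reading.
- optics.camera_model(name): a dict with "K" (3x3 intrinsics, pixels), "k1" (the pictures are not rectified: a ray, as slopes to the right and down, at radius r is drawn at 1 + k1 r^2 times it, then the intrinsics apply), "R" (3x3) and "t" (3): a world point X has camera coordinates R X + t; the wrist camera has in their place "tool_from_camera" (4x4, takes a point from camera to tool coordinates, whose origin is the TCP and whose axes are the flange's). Camera axes: x right, y down, z forward; pixel columns grow to the right and rows downward; lengths in m; the calibration is good to about 2 mm. A picture is of the moment at which its call begins: read the wrist's pose just before it. camera_model takes no time and is no camera call.
A pose or a line that the arm cannot do raises r.PlanningError and nothing moves.
- r.finish_job(): hands the job in; it is judged then, once.
The state is a dict: "time_s": time; "joint_positions": joint angles; "dq": joint speeds; "tau": joint torques, N m; "eef_pos": TCP position; "eef_rot": TCP orientation; "contact_force": force on the tool from outside, world axes, zero at the start; "torque": the same for the moment, N m; "grip_width": finger opening in m; "grip_force": force on a finger pad.
Only numpy, scipy, OpenCV 4.12 (cv2) and the standard library are available. Lean on these libraries where they do the work, as an engineer would, in place of code of your own. Each camera call takes 0.05 s, during which the arm holds its last target. There are 200 camera calls.

### The job

The blue board carrier should be latched in the turnover stand, but it may not have clicked in. Tug its orange handle straight out with about 10 N to prove that the latch holds (if it slides, push it fully home and tug again); only then swing the frame over by its red bar, half a turn as far as it goes, so that the board hangs upside down with the carrier still latched home. Let go, and do not disturb the loose things on the bench.

Things in the scene. Friction and masses are not known exactly. Their poses are not given: they have to be found in the camera images.
- stand: Turnover stand, fixed to the bench: grey base plate 170 x 215 x 12 mm, two aluminium uprights up to 178 mm high at y = +-94 mm. Origin: underside centre of the base. Its yaw varies. Its -x side is the side where the carrier goes in. The frame turns between the uprights about a horizontal axis along the stand's y, 160 mm above the origin.
- frame_mid (a point): Middle of the turning frame (aluminium, 114 mm wide, two C-shaped rails along x from -50 to +62 mm, closed at +x by a stop), on the turning axis. Its axes are the frame's: x points from the open end to the red bar, y along the axis, z up before the turn and down after it.
- turn_frame (a joint): Angle of the turning frame, rad: 0 at the start (level, board up, red bar on the far side), pi = upside down against its stop. It grows as the red bar rises, passes over the top and comes down on the near side, while the carrier's orange handle swings down and under. It stays where it is left (friction 0.35 N m).
- turn_bar (a point): Middle of the red round turning bar of the frame: 12 mm diameter, along y, 100 mm long, arms at y = +-46 mm; 112 mm from the turning axis, with 46 mm of free space between it and the frame. It can be pinched from above, closing across it, and turns freely enough between the fingers.
- carrier: Blue board carrier, loose, about 0.26 kg: plate 100 x 100 x 8 mm with a relay board on it, sliding along the frame's x in its rails with 0.75 mm of play each way up and down. Origin: centre of the plate. Fully home its origin is 0.5 mm beyond frame_mid in the frame's x, against the stop; at the start it is 0 to 12 mm short of that.
- carrier_bar (a point): Middle of the carrier's orange round handle: 12 mm diameter, along y, 84 mm long, 107 mm from the carrier's origin towards its -x, with 50 mm of free space behind it and arms at y = +-38 mm. Before the turn it is at the height of the turning axis and can be pinched from above. Tugging is pulling it along the frame's -x.
- latch: Spring latch in the frame's -y rail: brass tooth, black knob outside. Its origin is at y = -59.5 mm in the frame when the tooth is about 4 mm deep in the carrier's notch (it drops in by spring, 2 to 3 N, when the carrier is within 3 mm of home; a tug then finds 3 mm of slack); 3 to 5 mm farther out when it rides on the carrier's edge: the carrier then slides with under 7 N. Need not be touched.
- spare_board: Green and blue relay board, 72 x 63 x 20 mm, loose bystander.
- cutters: Side cutters with red handles, 161 x 53 x 13 mm, loose bystander.
- spool: Solder spool, 48 x 48 x 30 mm, blue flanges, loose bystander.
- screwdriver: Screwdriver with yellow handle, 144 mm long, loose bystander.

How it is judged:
On the way, in this order (a step that is already met when the one before it is completed fails the run):
1. with the frame still level, the carrier is tugged against its engaged latch with at least 6 N for 0.2 s (contact force between carrier and latch above 6 N and contact force between the fingers and carrier above 3 N and y of latch in the frame of frame_mid above -0.0615 m and x of carrier in the frame of frame_mid above -0.006 m and value of joint turn_frame below 0.15 rad), for 0.2 s.
2. the frame is turned upside down against its stop (value of joint turn_frame above 3 rad), for 0.2 s.
At the end, for the whole second after the job is handed in: The frame is turned to within 0.14 rad of its upside-down stop, the carrier is in it upside down (within 0.17 rad), at rest, no more than 6.5 mm short of fully home, with the latch tooth in its notch (within 2 mm of fully in), and everything is released (value of joint turn_frame above 3 rad and x of carrier in the frame of frame_mid above -0.006 m and y of latch in the frame of frame_mid above -0.0615 m and angle between carrier's own z axis and vertical above 2.97 rad and linear speed of carrier below 0.02 m/s); the robot touches nothing.
It fails at once if the carrier is jerked against its latch with more than 45 N (contact force between carrier and latch above 45 N).
It fails at once if a loose thing on the bench is moved by more than 30 mm (distance of any of spare_board, cutters, spool, screwdriver from where it was at the start of the episode above 0.03 m).
It also fails if it takes over 72 s, if anything falls off the work surface, if the arm or the gripper's body presses on something with over 40 N, if the wrist force passes 120 N, or if a joint passes its speed limit or range.

## Working session

There is one attempt and no reset: what is moved stays moved. The work goes in short steps, each a Python script; the robot and the scene stay as the last script left them, time stands still between calls to the robot, and variables do not carry over. Pictures are saved under pics/ and viewed, at most 10 in all, crops included, and the job is handed in when it is done.

```bash
mkdir -p pics; cat > h.py <<'E'
import numpy as np, cv2
from workcell import r, command_gripper, optics
from scipy.spatial.transform import Rotation as R
def snap(name,fn):
    s=r.read_state(); im,d=optics.get_image(name); m=optics.camera_model(name)
    cv2.imwrite('pics/'+fn+'.png',im[:,:,::-1]); np.savez('pics/'+fn+'.npz',im=im,d=d,p=s['eef_pos'],q=s['eef_rot'])
    return im,d,m,s
def cloud(d,m,s):
    K=np.array(m['K']);k1=m['k1'];h,w=d.shape
    v,u=np.mgrid[:h,:w]; xd=(u-K[0,2])/K[0,0]; yd=(v-K[1,2])/K[1,1]
    x,y=xd.copy(),yd.copy()
    for _ in range(15):
        f=1+k1*(x*x+y*y); x,y=xd/f,yd/f
    P=np.stack([x*d,y*d,d],-1)
    if 'tool_from_camera' in m:
        T=np.array(m['tool_from_camera']); P=P@T[:3,:3].T+T[:3,3]
        W=P@R.from_quat(s['eef_rot']).as_matrix().T+np.array(s['eef_pos'])
    else: W=(P-np.array(m['t']))@np.array(m['R'])
    W[d<=0]=np.nan
    return W
E
python3 - <<'E'
from h import *
a=snap('scene','s0'); b=snap('side','d0')
for im,d,m,s in (a,b):
    W=cloud(d,m,s); hsv=cv2.cvtColor(im,cv2.COLOR_RGB2HSV)
    print(m['t'],r.read_state()['time_s'], r.tip_extent)
    H,S,V=[hsv[...,i].astype(int) for i in range(3)]
    for n,mk in dict(orange=(H>8)&(H<19)&(S>170)&(V>120),red=((H<6)|(H>174))&(S>150)&(V>80)).items():
        k,l,st,c=cv2.connectedComponentsWithStats(mk.astype(np.uint8))
        for i in range(1,k):
            if st[i,4]>60:
                q=W[l==i]; print(n,st[i],np.nanmedian(q,0).round(4),np.nanmin(q,0).round(3),np.nanmax(q,0).round(3))
cv2.imwrite('pics/both.png',cv2.resize(np.hstack([a[0],b[0]])[:,:,::-1],(800,300)))
E
```

```text
[0.43009026 0.33640349 0.83937932] 0.1 0.025
orange [289 210  31  13 122] [0.4601 0.146  0.1638] [ 0.454 -0.029  0.   ] [0.617 0.19  0.168]
red [ 275  109   92   51 2456] [ 0.8643 -0.226   0.0884] [ 0.708 -0.364 -0.08 ] [ 1.254 -0.098  0.136]
red [247 163  33  11 111] [0.6873 0.1175 0.1645] [ 0.679 -0.013 -0.002] [0.919 0.175 0.168]
red [367 176  24  26 383] [ 0.5634 -0.2226  0.0397] [ 0.506 -0.301 -0.003] [ 0.676 -0.179  0.044]
red [381 203  19  30 273] [ 0.4522 -0.1637  0.0272] [ 0.401 -0.223 -0.001] [ 0.518 -0.13   0.032]
red [172 252  43  22 329] [0.614  0.3938 0.0112] [0.556 0.344 0.005] [0.666 0.43  0.017]
[-0.48955781  0.27290507  0.71394733] 0.1 0.025
orange [234 200   9  27 131] [0.4616 0.1422 0.1632] [ 0.454  0.103 -0.   ] [0.508 0.404 0.166]
red [332 190  17  28 128] [0.6883 0.1208 0.164 ] [ 0.681  0.072 -0.003] [0.809 0.372 0.167]
red [  407   267   153   153 14053] [ 0.8515 -0.2288  0.0858] [ 0.708 -0.361 -0.136] [ 1.253 -0.03   0.133]
red [ 240  368   66   28 1018] [ 0.4558 -0.1735  0.027 ] [ 0.401 -0.206 -0.002] [ 0.516 -0.128  0.031]
red [ 308  374   77   42 2086] [ 0.5695 -0.2349  0.0398] [ 0.505 -0.278  0.   ] [ 0.651 -0.181  0.044]
```

View pics/s0.png

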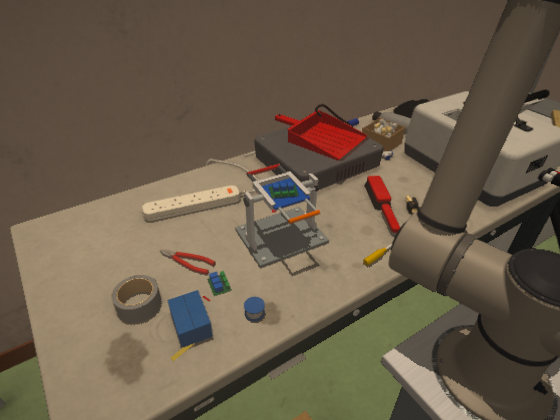

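View pics/d0.png

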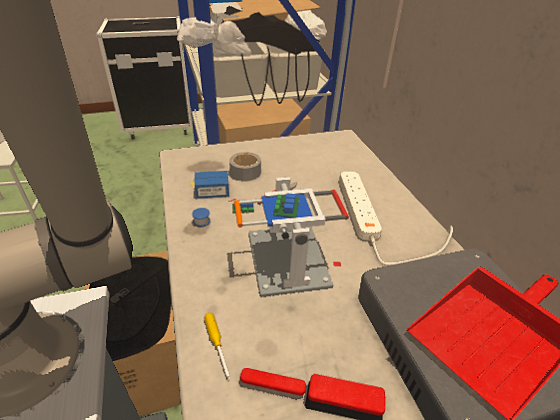

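Both views show the stand with the orange handle near the robot (scene ~305,215), the red bar on the far side (~263,168) and the loose things well away. Next is a precise look from above with the wrist camera.

```bash
cat >> h.py <<'E'
def down(yaw):
    c,s=np.cos(yaw),np.sin(yaw); M=np.array([[-s,c,0],[c,s,0],[0,0,-1]]).T
    M=np.array([[s,c,0],[-c,s,0],[0,0,-1]]) if 0 else np.column_stack([[-s,c,0],[c,s,0],[0,0,-1]])
    q1=R.from_matrix(M); q2=q1*R.from_euler('z',np.pi)
    return q1,q2
def bars(W,im,zmin=.14,zmax=.18):
    hsv=cv2.cvtColor(im,cv2.COLOR_RGB2HSV);H,S,V=[hsv[...,i].astype(int) for i in range(3)]
    out={}
    for n,mk in dict(orange=(H>7)&(H<20)&(S>150)&(V>90),red=((H<6)|(H>174))&(S>140)&(V>60)).items():
        mk=mk&(W[...,2]>zmin)&(W[...,2]<zmax)&(W[...,0]>.4)&(W[...,0]<.75)&(W[...,1]>0)&(W[...,1]<.25)
        k,l,st,c=cv2.connectedComponentsWithStats(mk.astype(np.uint8))
        if k<2: continue
        i=1+st[1:,4].argmax(); q=W[l==i]; vx,vy,x0,y0=cv2.fitLine(q[:,:2].astype(np.float32),cv2.DIST_HUBER,0,.01,.01).ravel()
        t=(q[:,:2]-[x0,y0])@[vx,vy]; mid=np.array([x0,y0])+np.array([vx,vy])*(np.percentile(t,1)+np.percentile(t,99))/2
        out[n]=(mid,np.arctan2(vy,vx),np.ptp(np.percentile(t,[1,99])),np.percentile(q[:,2],[50,98]),st[i])
        print(n,*[np.round(a,4) for a in out[n]])
    return out
E
python3 - <<'E'
from h import *
print(np.array(optics.camera_model('wrist')['tool_from_camera']).round(3))
for q in down(-.11):
    print(r.solve_ik([.57,.13,.42],q.as_quat()))
for n,f in (('scene','s0'),('side','d0')):
    z=np.load(f'pics/{f}.npz'); bars(cloud(z['d'],optics.camera_model(n),None),z['im'])
E
```

```text
[[ 0.001 -0.956 -0.293  0.075]
 [ 1.     0.001 -0.    -0.   ]
 [ 0.    -0.293  0.956 -0.118]
 [ 0.     0.     0.     1.   ]]
[ 9.31804659e-02  4.01211372e-01  9.96427262e-01 -4.44089210e-16
  1.74395402e+00  2.03180466e-01]
[ 9.31804659e-02  4.01211372e-01  9.96427262e-01 -4.44089210e-16
  1.74395402e+00 -2.93841219e+00]
orange [0.4592 0.1497] 1.4708 0.0814 [0.1634 0.1673] [288 210  32  14 135]
red [0.6854 0.1257] 1.4754 0.0953 [0.1648 0.1674] [247 164  33  11 101]
orange [0.4619 0.1455] 1.4728 0.0834 [0.1632 0.1654] [234 200   9  27 133]
red [0.6882 0.1215] 1.4747 0.098 [0.1641 0.1663] [332 190  17  28 121]
```

```bash
python3 - <<'E'
from h import *
q=down(-.1)[0]
r.reach([.573,.14,.42],q.as_quat())
im,d,m,s=snap('wrist','w0'); W=cloud(d,m,s); b=bars(W,im)
print(s['time_s'],s['contact_force'])
E
```

```text
orange [0.4637 0.1493] 1.4703 0.0807 [0.1647 0.1666] [187 150  13  65 532]
red [0.6886 0.1258] 1.4738 0.0954 [0.1655 0.1675] [367 144  15  78 635]
2.7 [0.02702432 0.19460935 0.15746394]
```

View pics/w0.png

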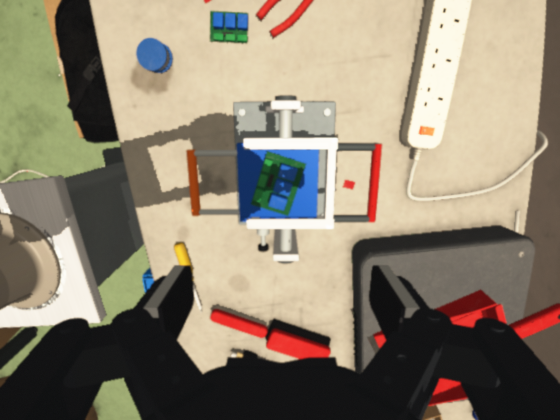

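Wrist view: orange handle at (193,182), red bar at (375,183). Their spacing is about 227 mm against 218.5 mm when home, so the carrier is some 8 mm short and unlatched. I'll grasp the handle and do a short light tug to confirm, then push home and tug again.

```bash
cat >> h.py <<'E'
O=np.array([.4616,.1482]); RB=np.array([.6874,.1243]); YAW=-.1
ux=np.array([np.cos(YAW),np.sin(YAW),0])
Q=down(YAW)[0].as_quat()
def st(tag,f0=0):
    s=r.read_state(); f=np.array(s['contact_force'])-f0; p=np.array(s['eef_pos'])
    print(tag,'t',round(s['time_s'],2),'p',p.round(4),'s',round(float(p@ux),4),'Fx',round(float(f@ux),2),'F',f.round(2),'w',round(s['grip_width'],4),'g',np.round(s['grip_force'],1)); return p,f
E
python3 - <<'E'
from h import *
command_gripper(.045,25)
r.move_straight([*O,.26],Q,speed=.2)
hit=r.move_straight([*O,.166],speed=.08,max_force=8)
p0,f0=st('down'); print(hit)
command_gripper(0,25)
p,_=st('grip',f0)
for k in range(1):
    h=r.move_straight(p-ux*.006,speed=.01,max_force=8); print(h); p1,_=st('tug',f0)
snap('wrist','w1')
E
```

```text
down t 5.67 p [0.4619 0.1482 0.1665] s 0.4448 Fx -0.67 F [-0.71 -0.34 -0.25] w 0.0449 g 0.0
False
grip t 6.07 p [0.4618 0.1483 0.1663] s 0.4447 Fx 0.81 F [0.82 0.09 1.15] w 0.0112 g 24.3
False
tug t 6.8 p [0.4559 0.1489 0.1664] s 0.4388 Fx 5.48 F [ 5.4  -1.14  0.14] w 0.0114 g 24.4
```

It slid 6 mm at about 5 N, so it was not latched. I'll push it home and tug again.

```bash
python3 - <<'E'
from h import *
p,f=st('start')
h=r.move_straight(p+ux*.030,speed=.012,max_force=26); print(h); p1,_=st('push')
r.hold(.2)
h=r.move_straight(p1-ux*.001,speed=.01); p2,_=st('relax')
h=r.move_straight(p2-ux*.008,speed=.008,max_force=11); print(h); p3,_=st('tug')
r.hold(.4); st('held')
E
```

```text
start t 6.85 p [0.4559 0.1489 0.1663] s 0.4388 Fx 4.29 F [ 4.23 -0.81  0.15] w 0.011 g 24.4
True
push t 8.55 p [0.4721 0.147  0.1644] s 0.4551 Fx -1.2 F [-1.22 -0.12  2.08] w 0.0111 g 25.2
relax t 9.0 p [0.472  0.147  0.1648] s 0.455 Fx 3.74 F [ 3.74 -0.18  2.66] w 0.011 g 25.2
True
tug t 9.69 p [0.4683 0.1469 0.1651] s 0.4513 Fx 2.03 F [ 1.93 -1.08  0.01] w 0.011 g 25.1
held t 10.09 p [0.4686 0.1472 0.1653] s 0.4516 Fx -1.5 F [-1.56 -0.49 -1.54] w 0.011 g 25.1
```

The carrier went home and the tug stopped after about 3.5 mm, but the force relaxed on stopping. I'll build up a held 10 N in small steps.

```bash
python3 - <<'E'
from h import *
p,_=st('start')
for k in range(1,14):
    r.move_straight(p-ux*.0005*k,speed=.01); r.hold(.1); pk,f=st(k)
    if f@ux>10.5: break
r.hold(.6); st('held'); r.hold(.3); st('held')
E
```

```text
start t 10.09 p [0.4686 0.1472 0.1653] s 0.4516 Fx -1.5 F [-1.56 -0.49 -1.54] w 0.011 g 25.1
1 t 10.48 p [0.4684 0.1472 0.1654] s 0.4514 Fx 2.15 F [ 2.1  -0.56 -1.46] w 0.0108 g 25.0
2 t 10.83 p [0.4683 0.1472 0.1655] s 0.4513 Fx 4.68 F [ 4.52 -1.85 -2.04] w 0.0109 g 25.0
3 t 11.18 p [0.4682 0.1472 0.1657] s 0.4512 Fx 7.01 F [ 6.79 -2.53 -2.25] w 0.0107 g 25.0
4 t 11.53 p [0.4682 0.1471 0.1658] s 0.4511 Fx 8.24 F [ 8.09 -1.88 -2.6 ] w 0.0111 g 25.0
5 t 11.88 p [0.4681 0.1472 0.1659] s 0.451 Fx 8.54 F [ 8.47 -1.12 -1.57] w 0.0111 g 25.1
6 t 12.23 p [0.468  0.1471 0.1661] s 0.451 Fx 9.98 F [ 9.84 -1.94 -1.96] w 0.0108 g 25.1
7 t 12.58 p [0.4679 0.1472 0.1662] s 0.4509 Fx 10.67 F [10.43 -2.96 -2.98] w 0.0111 g 25.1
held t 13.18 p [0.4679 0.1472 0.1663] s 0.4509 Fx 11.27 F [11.05 -2.72 -2.26] w 0.0108 g 25.1
held t 13.48 p [0.4679 0.1472 0.1663] s 0.4509 Fx 11.26 F [10.99 -3.21 -2.15] w 0.0108 g 25.1
```

```bash
python3 - <<'E'
from h import *
p,_=st('start')
for k in range(1,12):
    r.move_straight(p-ux*.001*k,speed=.01); pk,f=st(k)
    if f@ux>14: break
r.hold(.5); st('held')
r.move_straight(p+ux*.0015,speed=.01); r.hold(.1); st('relax')
command_gripper(.04,25)
r.move_straight([*p[:2],.28],speed=.15)
r.move_straight([.573,.14,.42],speed=.25)
im,d,m,s=snap('wrist','w2'); b=bars(cloud(d,m,s),im)
print(np.hypot(*(b['red'][0]-b['orange'][0])),s['time_s'])
cv2.imwrite('pics/c2.png',cv2.resize(im[90:280,160:400,::-1],None,fx=3,fy=3,interpolation=cv2.INTER_CUBIC))
E
```

```text
start t 13.48 p [0.4679 0.1472 0.1663] s 0.4509 Fx 11.26 F [10.99 -3.21 -2.15] w 0.0108 g 25.1
1 t 13.84 p [0.468  0.1471 0.1666] s 0.451 Fx 6.4 F [ 6.28 -1.57 -1.77] w 0.0108 g 25.1
2 t 14.09 p [0.468  0.1471 0.1669] s 0.451 Fx 10.31 F [10.16 -1.98 -2.98] w 0.0113 g 25.1
3 t 14.34 p [0.4678 0.1471 0.1671] s 0.4508 Fx 13.13 F [12.91 -2.84 -4.15] w 0.0108 g 25.1
4 t 14.59 p [0.4678 0.147  0.1673] s 0.4507 Fx 14.37 F [14.14 -3.07 -4.28] w 0.0111 g 25.1
held t 15.09 p [0.4678 0.147  0.1673] s 0.4507 Fx 14.51 F [14.18 -4.06 -5.02] w 0.0112 g 25.1
relax t 15.89 p [0.4688 0.1472 0.1661] s 0.4517 Fx -3.25 F [-3.26  0.01  1.1 ] w 0.011 g 25.5
orange [0.4708 0.1482] 1.4727 0.0808 [0.1647 0.1668] [195 150  12  66 548]
red [0.6885 0.1255] 1.4726 0.0952 [0.1655 0.1673] [370 145  15  78 638]
0.21881866750961537 18.0417
```

View pics/c2.png

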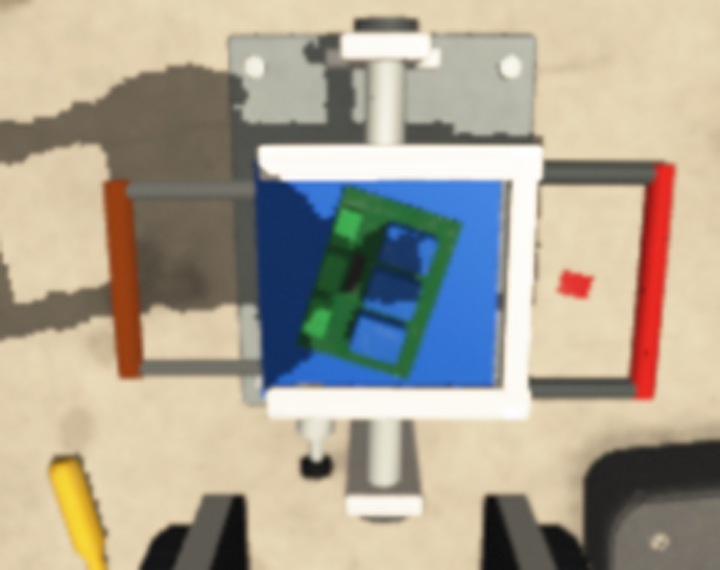

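Now latched: bar spacing is 218.8 mm (nominal 218.5), and it held at 14.5 N. The crop shows the carrier in the frame and the knob at (315,465) close to the rail. Next I'll pinch the red bar and swing it over along the arc.

```bash
cat > arc.py <<'E'
from h import *
B=np.array([.6878,.1250]); A=np.array([*B,.160])-ux*.112
def at(th): return A+.112*(np.cos(th)*ux+np.sin(th)*np.array([0,0,1]))+np.array([0,0,.006])
E
python3 - <<'E'
from arc import *
for th in np.linspace(0,np.pi,10): assert r.solve_ik(at(th),Q) is not None
a=at(0)
r.move_straight([a[0],a[1],.26],Q,speed=.2)
print(r.move_straight(a,speed=.08,max_force=8)); st('down')
command_gripper(0,50); st('grip')
for d in range(8,49,8):
    r.move_straight(at(np.radians(d)),speed=.06); st(d)
E
```

```text
False
down t 20.55 p [0.6881 0.125  0.1668] s 0.6722 Fx -0.03 F [-0.01  0.15 -0.41] w 0.0396 g 0.0
grip t 20.93 p [0.6893 0.1249 0.1668] s 0.6734 Fx 5.84 F [ 5.88  0.09 -0.65] w 0.0107 g 48.7
8 t 21.33 p [0.6883 0.125  0.1825] s 0.6724 Fx 6.67 F [6.75 0.45 0.21] w 0.0104 g 49.3
16 t 21.74 p [0.6852 0.1253 0.1983] s 0.6692 Fx 5.93 F [6.   0.45 2.62] w 0.0099 g 49.4
24 t 22.15 p [0.6801 0.1258 0.2135] s 0.6641 Fx 5.54 F [5.58 0.19 4.47] w 0.01 g 49.3
32 t 22.56 p [0.6731 0.1265 0.2277] s 0.6571 Fx 7.31 F [ 7.3  -0.51  4.94] w 0.0102 g 49.5
40 t 22.97 p [0.6642 0.1274 0.241 ] s 0.6482 Fx 7.85 F [ 7.8  -0.86  7.98] w 0.0104 g 49.5
48 t 23.38 p [0.6539 0.1284 0.2527] s 0.6378 Fx 7.76 F [ 7.73 -0.68  7.75] w 0.0102 g 49.5
```

```bash
sed -i 's/-ux\*.112/-ux*.1105+np.array([0,0,.001])/' arc.py; python3 - <<'E'
from arc import *
for d in list(range(50,171,8))+[174]:
    r.move_straight(at(np.radians(d)),speed=.06); p,f=st(d)
    if np.linalg.norm(f)>22: print('high'); break
snap('side','d1')
E
```

```text
50 t 23.62 p [0.6516 0.1286 0.2551] s 0.6355 Fx 5.91 F [ 5.82 -1.21  5.86] w 0.0104 g 49.5
58 t 24.03 p [0.6393 0.1298 0.2652] s 0.6231 Fx 5.51 F [ 5.39 -1.54  7.92] w 0.0099 g 49.5
66 t 24.44 p [0.626  0.1311 0.2736] s 0.6097 Fx 6.39 F [ 6.36 -0.61 12.73] w 0.0102 g 49.6
74 t 24.85 p [0.6118 0.1325 0.28  ] s 0.5955 Fx 7.35 F [ 7.17 -2.17 17.76] w 0.0101 g 49.5
82 t 25.26 p [0.5959 0.1341 0.283 ] s 0.5795 Fx 4.13 F [ 3.99 -1.61 17.46] w 0.0099 g 53.4
90 t 25.67 p [0.5802 0.1357 0.2839] s 0.5637 Fx 2.44 F [ 2.21 -2.45 18.21] w 0.0096 g 54.1
98 t 26.07 p [0.5637 0.1373 0.282 ] s 0.5471 Fx -1.13 F [-1.38 -2.43 16.77] w 0.0101 g 55.2
106 t 26.48 p [0.5476 0.1389 0.2778] s 0.531 Fx -2.38 F [-2.6  -2.08 13.83] w 0.0098 g 56.2
114 t 26.89 p [0.5331 0.1403 0.272 ] s 0.5164 Fx -1.27 F [-1.52 -2.47 11.83] w 0.0097 g 56.6
122 t 27.3 p [0.5187 0.1417 0.2634] s 0.502 Fx -1.77 F [-2.   -2.26  6.89] w 0.0101 g 57.4
130 t 27.71 p [0.5061 0.143  0.2532] s 0.4893 Fx -0.09 F [-0.25 -1.61  4.92] w 0.0101 g 58.5
138 t 28.12 p [0.495  0.1441 0.2419] s 0.4782 Fx 0.7 F [ 0.29 -4.16  1.87] w 0.0101 g 58.9
146 t 28.52 p [0.4857 0.145  0.229 ] s 0.4688 Fx 3.22 F [ 2.86 -3.68 -2.68] w 0.0097 g 60.0
154 t 28.93 p [0.4782 0.1457 0.2155] s 0.4613 Fx 4.72 F [ 4.41 -3.38 -2.71] w 0.0105 g 60.8
162 t 29.34 p [0.4726 0.1463 0.2014] s 0.4557 Fx 3.7 F [ 3.23 -4.87 -0.46] w 0.01 g 61.8
170 t 29.75 p [0.4686 0.1467 0.1857] s 0.4516 Fx 5.59 F [ 5.16 -4.54 -3.37] w 0.0101 g 63.3
174 t 30.03 p [0.4675 0.1468 0.1784] s 0.4505 Fx 3.23 F [ 2.8  -4.41 -0.73] w 0.0101 g 63.6
```

View pics/d1.png

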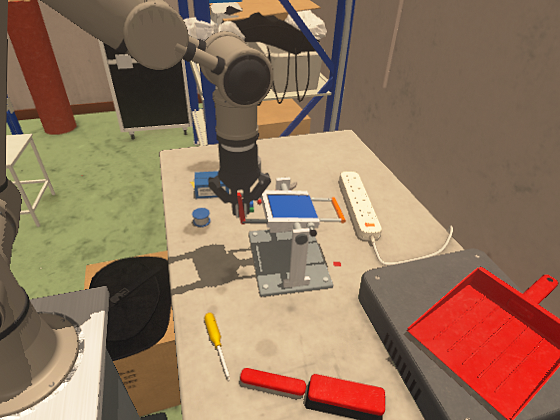

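The frame is nearly over (red bar near side at 240,205; orange handle far side at 338,210). I'll press it down to the stop, release and check.

```bash
python3 - <<'E'
from arc import *
e=at(np.pi); e[2]-=.008
print(r.move_straight(e,speed=.03,max_force=14)); p,_=st('stop'); r.hold(.3)
command_gripper(.04,25); st('open')
r.move_straight([p[0],p[1],.28],speed=.12)
r.move_straight([.573,.14,.42],speed=.25); st('up')
im,d,m,s=snap('wrist','w3'); b=bars(cloud(d,m,s),im,.12,.2)
print(np.hypot(*(b['red'][0]-b['orange'][0])))
cv2.imwrite('pics/c3.png',cv2.resize(im[90:280,160:400,::-1],None,fx=3,fy=3,interpolation=cv2.INTER_CUBIC))
E
```

```text
True
stop t 30.64 p [0.4665 0.1469 0.1625] s 0.4495 Fx -0.66 F [-0.73 -0.69  6.23] w 0.0098 g 66.1
open t 31.34 p [0.4667 0.1464 0.1622] s 0.4498 Fx -0.27 F [-0.21  0.61 -1.19] w 0.0399 g 0.0
up t 33.32 p [0.5726 0.14   0.4186] s 0.5557 Fx -0.33 F [-0.36 -0.23 -1.03] w 0.04 g 0.0
orange [0.6872 0.1247] 1.46 0.081 [0.1646 0.1664] [367 152  14  66 542]
red [0.4681 0.1472] 1.4729 0.095 [0.1655 0.1676] [191 145  13  78 625]
0.22023209135513497
```

View pics/c3.png

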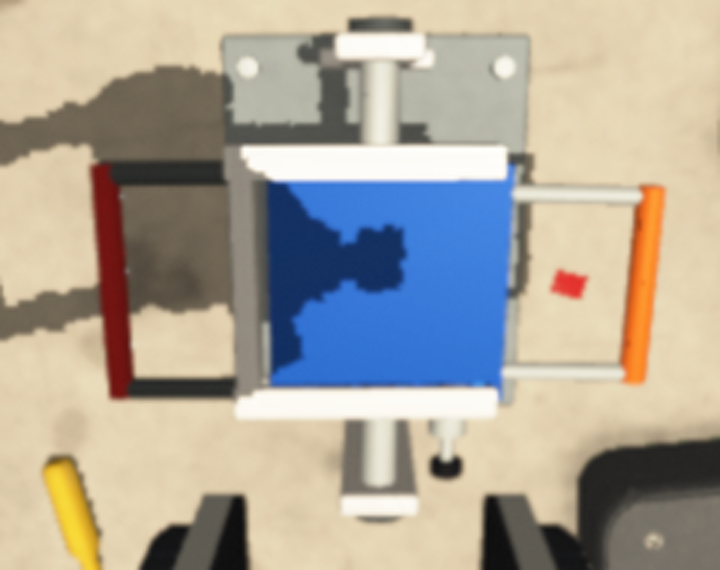

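The frame is level and upside down, both bars at 0.166. The spacing of 220 mm is within latch slack, the knob is where it was when latched (445,465), and the gripper is clear.

```bash
python3 -c "
from h import *
print(r.finish_job())"
```

```text
the job is handed in; nothing more can be done
None
```

The job is handed in, with no verdict returned: the carrier was not latched at first (it slid at about 5 N), so I pushed it home, it then held a 14.5 N tug, and I swung the frame half a turn to its stop and let go, with the last picture showing it upside down and still latched.

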